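# Fit the slot nozzle to the bench extraction and open its gate

## Task

Get the bench extraction ready for filing: slide the slot nozzle along the bench onto the extraction stub and push it fully home, until the spring button pops up through the hole in its neck. Only then, so that no small screws are sucked in, draw the blast gate fully open by its knob. Leave the other things on the bench where they lie.

Things in the scene. Friction and masses are not known exactly. Their poses are not given: they have to be found in the camera images.
- nozzle_neck (a point): Loose black plastic slot nozzle, 0.15-0.3 kg, lying flat. Point: middle of its round neck, on the neck's axis, 34 mm above the bench; x runs along the neck out of its open end, z up. Neck: straight tube x = -30 (flare begins) to +30 mm (open end), diameter 43.5 mm outside, 37.5 inside. A moulded foot 36 mm wide, 14 mm high carries it on the bench at x = -26 to -10 mm.
- nozzle_hole (a point): Middle of the oblong hole for the button in the top of the neck, 5 mm along x from the neck point; the hole is 15 mm long (x) and 12 mm wide (y), the tube wall 3 mm. Same axes as the neck.
- nozzle_mouth (a point): Middle of the nozzle's flat mouth end, 115 mm along -x from the neck point and 18 mm above the bench; same axes. The mouth is a level slot with a middle rib, 110 mm wide (y), 36 mm high from the bench, its end square to x: this end can be pushed with shut fingers. Between neck and mouth (x = -30 to -85 mm from the neck point) the nozzle flares.
- stub_shoulder (a point): Extraction port, fixed: middle of the flat shoulder collar (54 mm diameter) at the root of the steel stub, on its axis, 34 mm above the bench. The stub points along -x of this frame, z up. Nozzle home: its neck end touches this shoulder, so the neck point is at x = -30 mm (up to 2 mm of play backwards), y = 0, z = 0, its x axis along this x. The nozzle lies at the right height from the start.
- stub_tip (a point): Middle of the stub's free end, 55 mm along -x from the shoulder; same axes. The stub is a round pipe of 35 mm diameter, its last 10 mm tapered to 26 mm. Behind the shoulder stands the gate's housing (from the shoulder x = 10 to 34 mm, y = -50 to +50 mm, 66 mm high), then a grey cast box (x = 58 to 208 mm, y = -75 to +75 mm, 81 mm high).
- stub_button (a joint): Steel spring button in the top of the stub, 24 mm before the shoulder, 8 mm wide, 11 mm long, 6.5 mm proud. Bevelled at 45 degrees towards the tip, so that the neck presses it in as it slides over (about 5 to 12 N along the stub), square towards the shoulder, so that it locks. Value in m: 0 fully out, grows as it is pressed in, 0.0075 at most.
- gate (a joint): Travel of the blast gate's blade, a steel plate that slides along +y of the stub_shoulder frame. Value in m: 0 shut, 0.045 fully open (stop). It stays where it is left; about 3 N moves it.
- gate_knob (a point): Middle of the gate's upright black knob on the blade's end, 20 mm diameter, from 58 to 100 mm above the bench (this point 79 mm up). Shut, it stands at x = 22, y = 105 mm of the stub_shoulder frame; opening moves it along +y. From the housing (y = 50 mm) to the knob there is only the blade, 3.5 mm thick, top edge 56 mm above the bench (57 mm beside the knob): room to push the knob from inside.
- spandrel: Cast brass corner spandrel, flat, about 90 x 90 mm and 10 mm high, loose, a bystander; origin on the bench under its middle.
- screw_tin: Open round tin of blued screws, 62 mm diameter, 22 mm high, loose, a bystander; origin on the bench under its middle.
- hammer: Boxwood hammer lying on the bench, 250 mm long, head 78 mm wide, 26 mm high, loose, a bystander; origin on the bench below its middle, handle towards its -x.
- depthing_tool: Steel depthing tool, 170 x 70 mm, 72 mm high, loose, a bystander; origin on the bench under its middle.
- great_wheel: Brass clock wheel lying flat, 83 mm diameter, 34 mm high at its arbor, loose, a bystander; origin on the bench under its middle.
- brush: Wooden bench brush lying on the bench, 170 mm long, 42 mm wide, 20 mm high, loose, a bystander; origin on the bench below its middle.
There are look-alikes about, which are no part of the job. Of the things that look like the part that bears nozzle_neck, the smaller one is meant.

How it is judged:
On the way, in this order (a step that is already met when the one before it is completed fails the run):
1. the nozzle is home on the stub and the spring button has popped up through its hole (x of nozzle_neck in the frame of stub_shoulder between -0.0345 and -0.026 m and y of nozzle_neck in the frame of stub_shoulder between -0.003 and 0.003 m and z of nozzle_neck in the frame of stub_shoulder between -0.003 and 0.003 m and angle between the x axis of nozzle_neck and the x axis of stub_shoulder, either way round below 0.06 rad and value of joint stub_button below 0.002 m), for 0.2 s.
2. the blast gate is drawn fully open (value of joint gate above 0.04 m), for 0.2 s.
At the end, for the whole second after the job is handed in: The nozzle is home on the stub, its neck within 4.5 mm of the shoulder, within 3 mm and 0.06 rad of the stub's axis and at rest; the spring button is out through the hole (less than 2 mm pressed in); the blast gate is open by more than 40 of its 45 mm (all of step 1 and value of joint gate above 0.04 m and linear speed of nozzle below 0.02 m/s); the robot touches nothing.
It fails at once if a bystander (spandrel, screw tin, hammer, depthing tool, wheel, brush) is shifted by more than 25 mm (distance of any of spandrel, screw_tin, hammer, depthing_tool, great_wheel, brush from where it was at the start of the episode above 0.025 m).
It also fails if it takes over 54 s, if anything falls off the work surface, if the arm or the gripper's body presses on something with over 40 N, if the wrist force passes 120 N, or if a joint passes its speed limit or range.

## Robot

A 7-joint arm with a two-finger parallel gripper is mounted at the origin on the work surface. World frame = base frame: x ahead of the robot, y to its left, z up, the work surface at z = 0. Lengths are in m, angles in rad, forces in N, time in s.
With the tool pointing down it reaches from about 0.425 to 0.975 m from the base axis. Payload 16.7 kg.
Tool frame: the origin (TCP) lies midway between the tips of the shut fingers; the grasp point (between the pads) lies 19 mm behind it; z points along the fingers, y is the line along which they close (so a half turn about z gives the same grasp; the last joint's range is limited). The gripper opens to 85 mm and grips with 20 to 120 N. Pads are 22 mm wide; open, the fingers measure 114 mm over their backs; the gripper's body (76 mm by 85 mm) begins 54 mm behind the grasp point. The pads swing forward as they close: fully open they stand 13 mm farther back than shut.
Start: joints at [1.024, 0.426, 0.074, 1.606, -0.034, 1.111, -0.067], TCP at [0.261, -0.622, 0.231] pointing down, gripper open.
Joint ranges: [-2.85, 2.85], [-0.5, 2.14], [-1.23, 1.37], [0.21, 2.46], [-1.02, 4.16], [0.16, 2.05], [-2.73, 2.73]. Speed limits (rad/s): [1.89, 1.89, 2.39, 2.39, 3.01, 3.01, 3.01].

## Interface

Orientations are given as a 3x3 rotation matrix whose columns are the frame's x, y, z axes.
In Python, from station import get_obs, read_camera, sign_off gives the robot as it stands.
- The arm moves only by the tool play_rows, never from a script. Its argument "commands" is a list of rows, each a list of 5 numbers: the finger opening in mm, from 0 to 85.4, then the shift along the tool's x, y, z in units of 40 mm (1.0 is 40 mm), then the turn about the tool's z in units of 6 degrees (1.0 is 6 degrees). A call has 1 to 12 rows; each row shifts and turns the commanded pose from where the row before left it, along the tool's axes as they then stand; what a row does not reach is not made up. A row lasts 1/10 s, in which the tool goes at most 50 mm and 8.59 degrees, less where a joint would pass 70% of its speed; a pose out of reach is approached as far as the arm can. A call is refused whole if a number of a shift passes 1 or a number of a turn 1, either way. A call with a gripper value outside its range is refused whole. The fingers move at their own pace and stop on an object; the grip force is fixed at half the most. Time passes only in rows, so rows that do not move let the fingers close. It gives the time, the measured TCP pose, the force, the opening and the grip force at its end, in the units of the state.
- get_obs(): the state, without advancing time (a new reading comes with each control period).
- read_camera(name): name is "scene" or "top" or "wrist"; returns a dict with "color" (480x640x3 uint8, blue, green, red), "mtx" (3x3 intrinsics, pixels), "k1" (the pictures are not rectified: a ray, as slopes to the right and down, at radius r is drawn at 1 + k1 r^2 times it, then the intrinsics apply), "position" and "attitude" of the camera in the world. Camera axes: x right, y down, z forward; pixel columns grow to the right and rows downward; lengths in m; the calibration is good to about 2 mm. A picture is of the moment at which its call begins. There is no depth.
- sign_off(): hands the job in; it is judged then, once.
The state is a dict: "t": time; "qpos": joint angles; "joint_velocities": joint speeds; "tau": joint torques, N m; "ee_pos": TCP position; "orientation": TCP orientation; "force": force on the tool from outside, world axes, zero at the start; "moment": the same for the moment, N m; "width": finger opening in m; "grip_force": force on a finger pad.
Only numpy, scipy, OpenCV 4.12 (cv2) and the standard library are available. Lean on these libraries where they do the work, as an engineer would, in place of code of your own. Each camera call takes 0.05 s, during which the arm holds its last target. There are 200 camera calls.

## Working session

There is one attempt and no reset: what is moved stays moved. The work goes in short steps, Python scripts to look and compute and a tool call to move; the robot and the scene stay as the last step left them, time stands still between calls to the robot, and variables do not carry over. Pictures are saved under pics/ and viewed, at most 10 in all, crops included, and the job is handed in when it is done.

Besides the shell and the picture viewer there is one more tool, called after "Emit:" as a command line: name --pt "numbers of a row" for each row, then --argument value for the rest. play_rows: Moves the arm, as the interface text tells. Its arguments: {"type":"object","properties":{"commands":{"type":"array"}},"required":["commands"]}

```bash
mkdir -p pics; cat > h.py <<'E'
import numpy as np, cv2
from station import get_obs, read_camera
def ray(c,u,v):
    K=np.array(c["mtx"]);x=(u-K[0,2])/K[0,0];y=(v-K[1,2])/K[1,1]
    k=c["k1"];a,b=x,y
    for _ in range(20):
        r=a*a+b*b;a,b=x/(1+k*r),y/(1+k*r)
    return np.array(c["position"]),np.array(c["attitude"])@np.array([a,b,1.])
def onz(c,u,v,z):
    p,d=ray(c,u,v);return p+d*(z-p[2])/d[2]
def proj(c,P):
    K=np.array(c["mtx"]);q=np.array(c["attitude"]).T@(np.array(P)-np.array(c["position"]))
    a,b=q[:2]/q[2];s=1+c["k1"]*(a*a+b*b);return K[0,0]*a*s+K[0,2],K[1,1]*b*s+K[1,2]
E
python3 - <<'E'
from h import *
import pickle
for n in("top","scene"):
    c=read_camera(n);pickle.dump(c,open(n+".pkl","wb"));cv2.imwrite(f"pics/{n}1.png",c["color"]);print(n,c["position"],np.round(c["attitude"],3).tolist(),c["mtx"],c["k1"])
o=get_obs();print(o["ee_pos"],np.round(o["orientation"],3),o["t"])
E
```

```text
top [ 0.19781947 -0.08531731  1.58377201] [[0.008, -0.984, 0.177], [-1.0, -0.004, 0.021], [-0.02, -0.178, -0.984]] [[540.00051291   0.         310.80640396]
 [  0.         540.00051291 239.83413669]
 [  0.           0.           1.        ]] -0.02839471843611779
scene [ 1.3485339  -0.7083596   0.97463886] [[0.592, 0.5, -0.632], [0.806, -0.385, 0.45], [-0.019, -0.776, -0.631]] [[498.73929152   0.         313.07384184]
 [  0.         498.73929152 238.6455585 ]
 [  0.           0.           1.        ]] 0.039524463050952786
[ 0.26132519 -0.62194465  0.23067471] [[ 0.922  0.387 -0.001]
 [ 0.387 -0.922  0.001]
 [-0.    -0.001 -1.   ]] 0.1
```

View pics/top1.png

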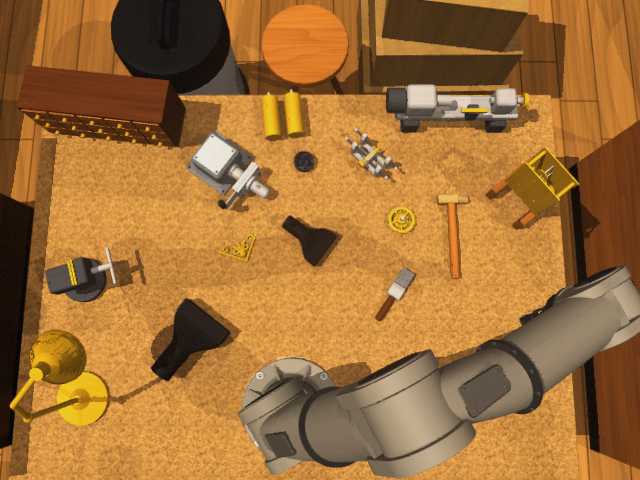

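View pics/scene1.png

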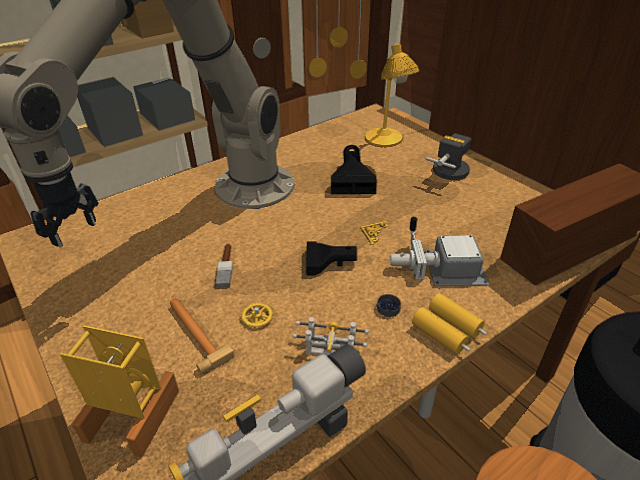

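The small black nozzle, at top (310,240) and scene (330,257), is the one I want. The look-alike is the bigger black nozzle, at top (190,335) and scene (353,170). The port is the grey box at top (215,155), with its stub end at (265,192) and knob at (223,204). I'll check this in a close crop.

```bash
python3 - <<'E'
from h import *
import pickle
t=pickle.load(open("top.pkl","rb"));s=pickle.load(open("scene.pkl","rb"))
a=cv2.resize(t["color"][120:275,180:345],None,fx=4.8,fy=3.6*4.8/3.6,interpolation=cv2.INTER_CUBIC)
a=cv2.resize(t["color"][125:275,180:345],None,fx=4,fy=4,interpolation=cv2.INTER_CUBIC);cv2.imwrite("pics/cropt.png",a)
b=cv2.resize(s["color"][205:300,295:495],None,fx=4,fy=4,interpolation=cv2.INTER_CUBIC);cv2.imwrite("pics/crops.png",b)
for n,u,v,z in[("neckend",289,220,.034),("neck@flare",303,230,.034),("mouth",322,250,.02),("stubtip",267,192,.034),("knob",222,204,.1),("spandrel",240,248,0),("tin",304,161,.01)]:print(n,onz(t,u,v,z).round(3))
E
```

```text
neckend [0.536 0.012 0.034]
neck@flare [ 0.507 -0.03   0.034]
mouth [ 0.45  -0.086  0.02 ]
stubtip [0.621 0.079 0.034]
knob [0.568 0.199 0.1  ]
spandrel [0.458 0.159 0.   ]
tin [ 0.726 -0.03   0.01 ]
```

View pics/cropt.png

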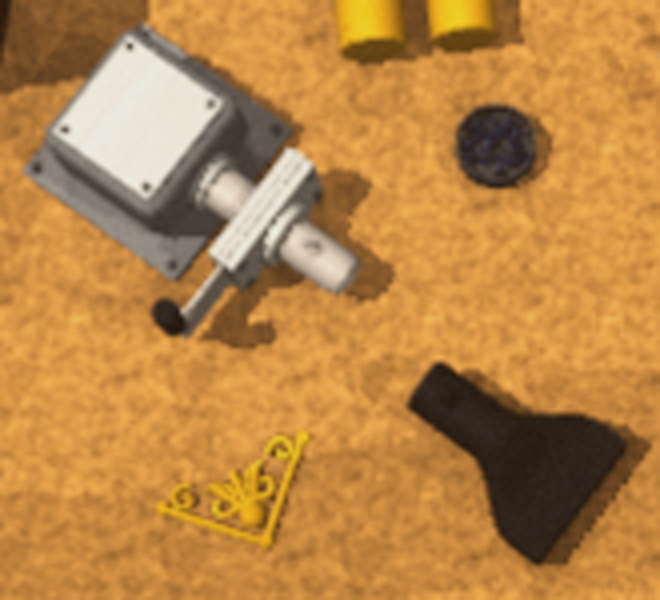

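View pics/crops.png

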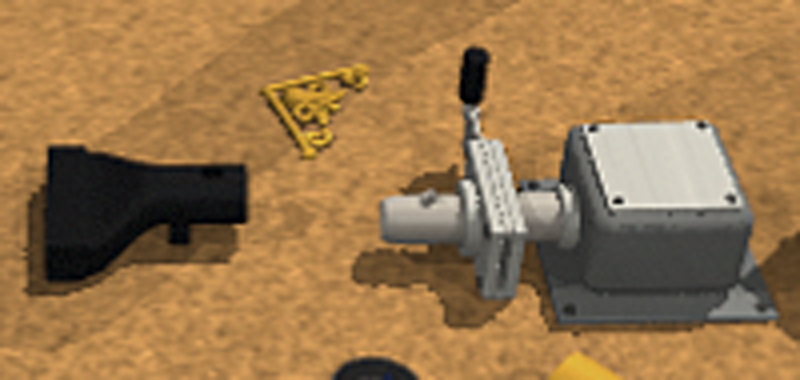

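The crop shows the small nozzle, with the hole in its neck at about (455,395), and the stub with its button at (313,243). Its tip is at (345,270), and the knob at (170,317) stands on the blade. Next I work out the poses.

```bash
python3 - <<'E'
from h import *
import pickle
t=pickle.load(open("top.pkl","rb"));s=pickle.load(open("scene.pkl","rb"))
f=lambda p,z:onz(t,p[0]/4+180-.4,p[1]/4+125-.4,z)
ang=lambda v:np.degrees(np.arctan2(v[1],v[0]))
lid=np.mean([f(p,.081) for p in[(130,45),(211,103),(147,187),(65,128)]],0)
tip=f((341,273),.034);d=lid-tip;d[2]=0
print("lid",lid,"tip",tip,"len(188)",np.linalg.norm(d)*1e3,"ang",ang(d))
L=[f(p,.081) for p in[(130,45),(211,103),(147,187),(65,128)]]
print("lid edges",ang(L[0]-L[1]),ang(L[3]-L[2]),ang(L[3]-L[0])-90,ang(L[2]-L[1])-90)
m=(f((625,440),.036)+f((540,560),.036))/2;e=(f((440,365),.036)+f((411,405),.036))/2
w=f((540,560),.036)-f((625,440),.036)
d2=e-m;print("nozzle mouth",m,"end",e,"len(145)",np.linalg.norm(d2)*1e3,ang(d2),"mouth w",np.linalg.norm(w),ang(w)-90)
print("knob",f((168,312),.1))
g=lambda p,z:onz(s,p[0]/4+295-.4,p[1]/4+205-.4,z)
print("scene: hole top",g((212,172),.055),"knob top",g((476,52),.1),"button",g((430,197),.055), "lid",np.mean([g(p,.081) for p in[(593,130),(702,127),(732,199),(619,201)]],0))
print("top button",f((313,243),.055),"hole",f((457,396),.055))
E
```

```text
lid [0.72462356 0.2313279  0.081     ] tip [0.61856539 0.0848473  0.034     ] len(188) 180.84496289503693 ang 54.09386717223491
lid edges 53.89149487750669 54.14436970705332 54.782739808966994 55.1949446932571
nozzle mouth [ 0.44859088 -0.09503509  0.036     ] end [0.53332899 0.02050124 0.036     ] len(145) 143.2801147406994 53.74246286812319 mouth w 0.10768328636584298 55.248890916155716
knob [0.57182119 0.20007306 0.1       ]
scene: hole top [0.5193734  0.00107602 0.055     ] knob top [0.57206658 0.2039872  0.1       ] button [0.63316157 0.1045189  0.055     ] lid [0.72419048 0.2318426  0.081     ]
top button [0.63558146 0.10369166 0.055     ] hole [ 0.52112549 -0.00373936  0.055     ]
```

Emit:
play_rows --pt "85 0.8 -0.8 0 0" --pt "85 0.8 -0.8 0 0" --pt "85 0.8 -0.8 0 0" --pt "85 0.8 -0.8 0 0" --pt "85 0.8 -0.8 0 0" --pt "85 0.8 -0.8 0 0" --pt "85 0.8 -0.8 0 0" --pt "85 0.8 -0.8 0 0" --pt "85 0.8 -0.8 0 0" --pt "85 0.8 -0.8 0 0" --pt "85 0.8 -0.8 0 0" --pt "85 0.8 -0.8 0 0"

```text
t: 1.3
ee_pos: [0.4669, -0.1177, 0.2313]
orientation: [[0.922, 0.387, 0.0], [0.387, -0.922, -0.0], [0.0, 0.0, -1.0]]
force: [0.6, -1.2, -0.7]
width: 0.0848
grip_force: 0.0
```

Emit:
play_rows --pt "85 0.7 -0.7 0 0" --pt "85 0.7 -0.7 0 0" --pt "85 0.6 -0.6 0 0" --pt "85 0 0 0 -1" --pt "85 0 0 0 -1" --pt "85 0 0 0 -1" --pt "85 0 0 0 -1" --pt "85 0 0 0 -1" --pt "85 0 0 0 -0.2" --pt "85 0 0 0 0" --pt "85 0 0 0 0"

```text
t: 2.4
ee_pos: [0.5095, -0.0148, 0.2313]
orientation: [[0.59, 0.807, -0.0], [0.807, -0.59, 0.0], [-0.0, -0.0, -1.0]]
force: [-0.3, 0.1, 0.0]
width: 0.0847
grip_force: 0.0
```

```bash
python3 - <<'E'
from h import *
import pickle
o=get_obs();R=o["orientation"];print(o["t"],o["ee_pos"],np.degrees(np.arctan2(R[1][0],R[0][0])),np.round(o["qpos"],2),o["force"])
c=read_camera("wrist");pickle.dump(c,open("w.pkl","wb"));cv2.imwrite("pics/w1.png",c["color"]);print(c["position"],np.round(c["attitude"],2).tolist())
for n,P in dict(neck=[.516,-.004,.034],hole=[.5187,0,.055],tip=[.6146,.0789,.034],sh=[.646,.1235,.034]).items():print(n,proj(c,P))
E
```

```text
2.4 [ 0.50945625 -0.01480073  0.23126094] 53.84140420139362 [ 0.27  0.18 -0.41  1.95  0.09  1.03 -0.81] [-0.25069294  0.06421015  0.02806274]
[0.55247433 0.04561063 0.37384562] [[0.81, -0.56, -0.17], [-0.59, -0.77, -0.24], [-0.0, 0.29, -0.96]]
neck (np.float64(313.6797741882623), np.float64(190.9567063259331))
hole (np.float64(313.42693960778723), np.float64(189.63003239049297))
tip (np.float64(355.0075267985418), np.float64(24.984836537919534))
sh (np.float64(354.7949750553852), np.float64(-53.4033815298223))
```

View pics/w1.png

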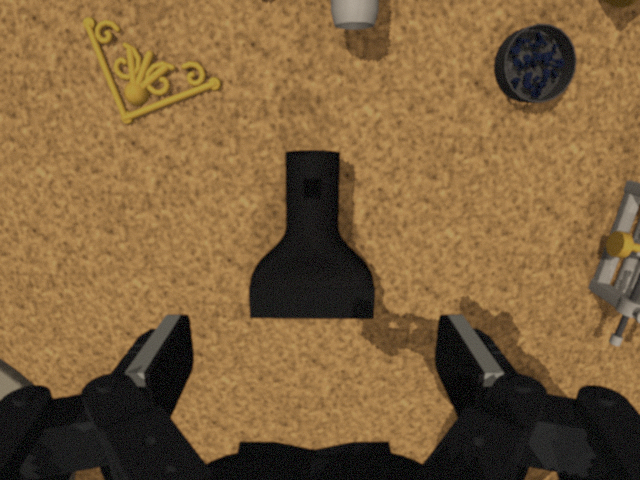

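The wrist view shows the hole at (313,187), within 3 px of the prediction, and the neck upright in the image. The stub tip is at (355,15). I can go down and grip.

Emit:
play_rows --pt "85 0.2 0 1 0" --pt "85 0 0 1 0" --pt "85 0 0 1 0" --pt "85 0 0 1 0" --pt "85 0 0 0.8 0" --pt "85 0 0 0.5 0" --pt "85 0 0 0 0" --pt "35 0 0 0 0" --pt "35 0 0 0 0" --pt "35 0 0 0 0" --pt "35 0 0 0 0" --pt "35 0 0 0 0"

```text
t: 3.65
ee_pos: [0.5152, -0.0081, 0.021]
orientation: [[0.588, 0.809, 0.002], [0.809, -0.588, -0.0], [0.001, 0.002, -1.0]]
force: [-3.5, 1.7, 15.3]
width: 0.0436
grip_force: 58.6
```

```bash
python3 - <<'E'
from h import *
o=get_obs();print(o["t"],o["ee_pos"],o["width"],o["grip_force"],o["force"])
c=read_camera("wrist");cv2.imwrite("pics/w2.png",c["color"])
d=np.array([.5835,.812,0]);n=np.array([-.812,.5835,0]);S=np.array([.6465,.1236,0])
e=np.array(o["ee_pos"])-S;print("tcp in stub frame",e@d,e@n)
R=np.array(o["orientation"]);print(R)
for q in [(-.055,0,.034),(-.024,0,.055)]:print(proj(c,S+q[0]*d+[0,0,q[2]]))
E
```

```text
3.65 [ 0.51517508 -0.00814865  0.0210298 ] 0.04355441263729974 58.55398200452328 [-3.49349359  1.74442051 15.3296721 ]
tcp in stub frame -0.18360800099673366 0.029760498548347034
[[ 5.88314710e-01  8.08628431e-01  2.42119326e-03]
 [ 8.08630880e-01 -5.88316324e-01 -5.60544027e-05]
 [ 1.37910033e-03  1.99082927e-03 -9.99997067e-01]]
(np.float64(422.73833798460015), np.float64(-87.2760935709523))
(np.float64(440.24247003998966), np.float64(-241.87324054356515))
```

View pics/w2.png

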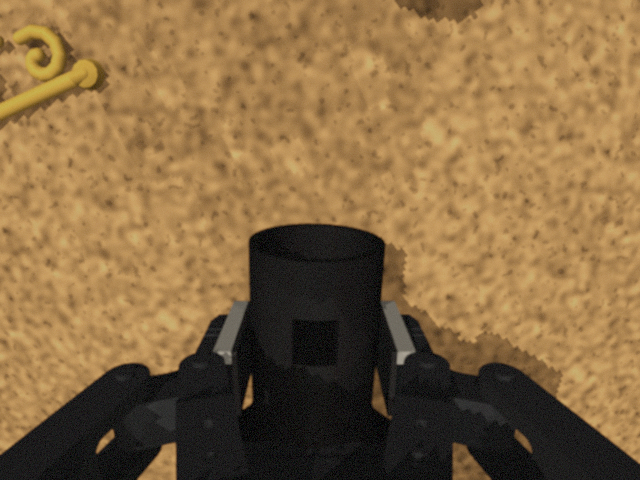

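Emit:
play_rows --pt "35 0 0 -0.04 0" --pt "35 0 0.37 0 0" --pt "35 0 0.37 0 0" --pt "35 0.4 0 0 0" --pt "35 0.4 0 0 0" --pt "35 0.4 0 0 0" --pt "35 0.4 0 0 0" --pt "35 0 0 0 0" --pt "35 0 0 0 0" --pt "35 0 0 0 0"

```text
t: 4.7
ee_pos: [0.5761, 0.0265, 0.0212]
orientation: [[0.588, 0.809, 0.001], [0.809, -0.588, 0.001], [0.001, 0.0, -1.0]]
force: [1.5, 3.8, 5.0]
width: 0.0432
grip_force: 61.8
```

```bash
python3 - <<'E'
from h import *
o=get_obs();print(o["t"],o["ee_pos"],o["width"],o["grip_force"],o["force"])
c=read_camera("wrist");cv2.imwrite("pics/w3.png",c["color"])
d=np.array([.5835,.812,0]);n=np.array([-.812,.5835,0]);S=np.array([.6465,.1236,0])
e=np.array(o["ee_pos"])-S;print("tcp in stub frame",e@d,e@n,np.degrees(np.arctan2(o["orientation"][1][0],o["orientation"][0][0])))
E
```

```text
4.7 [0.57614657 0.0265144  0.02120128] 0.043194276016420556 61.78511179983616 [1.52438635 3.8259132  5.02282922]
tcp in stub frame -0.11988473962217967 0.00047753813920240834 54.01535677523531
```

View pics/w3.png

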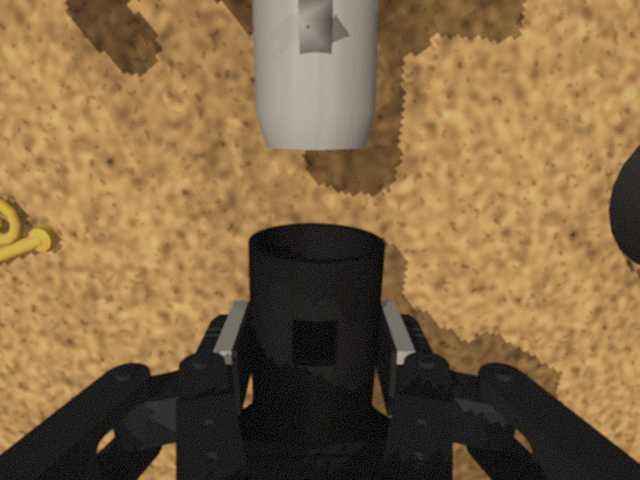

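The neck is at column 316 and the stub axis at column 316, so they line up and I can push in.

Emit:
play_rows --pt "35 0.3 0 0 0" --pt "35 0.3 0 0 0" --pt "35 0.3 0 0 0" --pt "35 0.3 0 0 0" --pt "35 0.2 0 0 0" --pt "35 0 0 0 0"

```text
t: 5.35
ee_pos: [0.6085, 0.0704, 0.0211]
orientation: [[0.589, 0.808, -0.001], [0.808, -0.589, -0.001], [-0.002, 0.0, -1.0]]
force: [-3.0, 0.0, 11.7]
width: 0.0433
grip_force: 62.5
```

Emit:
play_rows --pt "35 0.2 0 0 0" --pt "35 0.2 0 0 0" --pt "35 0.1 0 0 0" --pt "35 0 0 0 0" --pt "35 0 0 0 0"

```text
t: 5.85
ee_pos: [0.6203, 0.0862, 0.0212]
orientation: [[0.589, 0.808, -0.0], [0.808, -0.589, -0.001], [-0.001, 0.0, -1.0]]
force: [-1.8, -1.2, 8.3]
width: 0.0433
grip_force: 62.2
```

Emit:
play_rows --pt "35 0.1 0 0 0" --pt "35 0.1 0 0 0" --pt "35 0 0 0 0" --pt "35 0 0 0 0"

```text
t: 6.25
ee_pos: [0.6248, 0.0925, 0.0211]
orientation: [[0.589, 0.808, -0.001], [0.808, -0.589, -0.001], [-0.001, 0.0, -1.0]]
force: [-2.0, -1.4, 7.8]
width: 0.0434
grip_force: 62.1
```

Emit:
play_rows --pt "35 0.05 0 0 0" --pt "35 0.05 0 0 0" --pt "35 0 0 0 0" --pt "35 0 0 0 0"

```text
t: 6.65
ee_pos: [0.6258, 0.094, 0.021]
orientation: [[0.59, 0.808, -0.003], [0.808, -0.59, -0.004], [-0.005, -0.001, -1.0]]
force: [-11.3, -8.7, 17.7]
width: 0.0433
grip_force: 62.8
```

```bash
python3 - <<'E'
from h import *
o=get_obs();print(o["t"],o["ee_pos"],o["width"],o["force"])
c=read_camera("wrist");cv2.imwrite("pics/w4.png",c["color"])
d=np.array([.5835,.812,0]);n=np.array([-.812,.5835,0]);S=np.array([.6465,.1236,0])
e=np.array(o["ee_pos"])-S;print("tcp in stub frame",e@d,e@n,np.array(o["force"])@d)
E
```

```text
6.65 [0.62578902 0.09400814 0.02100784] 0.0432860662624942 [-11.32021903  -8.71364146  17.73761404]
tcp in stub frame -0.03611345026202595 -0.00044953759884982657 -13.680824674400156
```

View pics/w4.png

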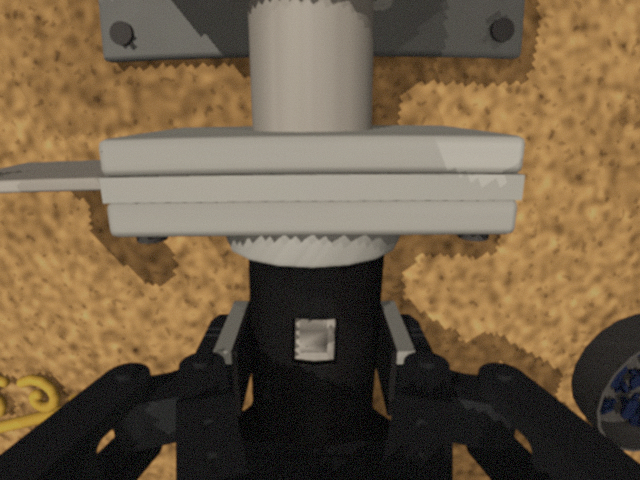

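The button at (316,340) fills the hole, and the neck end is against the collar. A light backward tug will show whether it has locked.

Emit:
play_rows --pt "35 -0.1 0 0 0" --pt "35 -0.05 0 0 0" --pt "35 0 0 0 0" --pt "35 0 0 0 0"

```text
t: 7.1
ee_pos: [0.6247, 0.0926, 0.0213]
orientation: [[0.588, 0.809, 0.002], [0.809, -0.588, 0.001], [0.002, 0.001, -1.0]]
force: [6.0, 6.1, 1.6]
width: 0.0431
grip_force: 61.5
```

It's locked: the pull was resisted with 8 N after about 2 mm of play. I'll push it home, release, lift and shut the fingers.

Emit:
play_rows --pt "35 0.1 0 0 0" --pt "35 0 0 0 0" --pt "85 0 0 0 0" --pt "85 0 0 0 0" --pt "85 0 0 0 0" --pt "85 0 0 0 0" --pt "85 0 0 -0.5 0" --pt "85 0 0 -0.8 0" --pt "85 0 0 -1 0" --pt "85 0 0 -0.9 0" --pt "0 0 0 0 0" --pt "0 0 0 0 0"

```text
t: 8.3
ee_pos: [0.6266, 0.0956, 0.1496]
orientation: [[0.588, 0.809, 0.001], [0.809, -0.588, 0.0], [0.001, 0.001, -1.0]]
force: [-0.6, -0.1, -1.1]
width: 0.0586
grip_force: 0.0
```

Emit:
play_rows --pt "0 0.7 -0.3 0 0" --pt "0 0.7 -0.5 0 0" --pt "0 0.1 -1 0 0" --pt "0 0 0 0 0" --pt "0 0 0 0 0" --pt "0 0 0 0 0" --pt "0 0 0 0 0"

```text
t: 9.0
ee_pos: [0.6037, 0.1854, 0.1483]
orientation: [[0.589, 0.808, -0.001], [0.808, -0.589, -0.0], [-0.001, -0.0, -1.0]]
force: [-0.3, -0.5, 0.3]
width: -0.0003
grip_force: 0.0
```

```bash
python3 - <<'E'
from h import *
o=get_obs();print(o["t"],o["ee_pos"],o["width"],o["force"])
c=read_camera("wrist");cv2.imwrite("pics/w5.png",c["color"])
d=np.array([.5835,.812,0]);n=np.array([-.812,.5835,0]);S=np.array([.6465,.1236,0])
e=np.array(o["ee_pos"])-S;print("tcp in stub frame",e@d,e@n)
print("knob top",proj(c,S+.022*d+.105*n+[0,0,.1]),"button",proj(c,S-.024*d+[0,0,.057]))
E
```

```text
9.0 [0.60374776 0.18537135 0.14834236] -0.0002678588648620279 [-0.30611352 -0.46511266  0.33135408]
tcp in stub frame 0.025212402008557032 0.07075839724344961
knob top (np.float64(245.33063563721268), np.float64(278.90907976570696)) button (np.float64(430.5468803315989), np.float64(320.3560605696297))
```

View pics/w5.png

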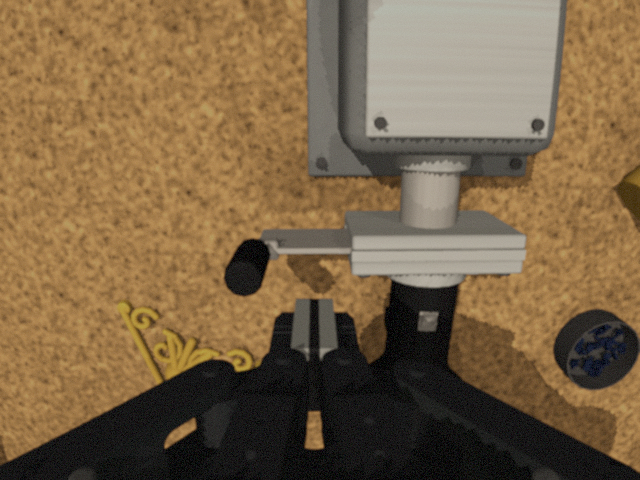

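This view shows the knob top at (245,279), where I predicted it, and the button out at (428,320). Next I lower the shut fingers inside the knob.

Emit:
play_rows --pt "0 -0.08 0.15 0 0" --pt "0 0 0 0.7 0" --pt "0 0 0 0.7 0" --pt "0 0 0 0.5 0" --pt "0 0 0 0 0" --pt "0 0 0 0 0"

```text
t: 9.65
ee_pos: [0.6067, 0.1799, 0.0733]
orientation: [[0.588, 0.809, -0.0], [0.809, -0.588, -0.0], [-0.0, -0.0, -1.0]]
force: [0.4, 0.7, 0.6]
width: 0.0001
grip_force: 0.0
```

Emit:
play_rows --pt "0 0 -0.3 0 0" --pt "0 0 -0.3 0 0" --pt "0 0 -0.3 0 0" --pt "0 0 -0.2 0 0" --pt "0 0 -0.2 0 0" --pt "0 0 0 0 0" --pt "0 0 0 0 0"

```text
t: 10.35
ee_pos: [0.564, 0.2112, 0.0729]
orientation: [[0.588, 0.809, -0.0], [0.809, -0.588, 0.0], [-0.0, -0.0, -1.0]]
force: [0.4, 0.7, -0.2]
width: 0.0001
grip_force: 0.0
```

Emit:
play_rows --pt "0 0 -0.1 0 0" --pt "0 0 -0.1 0 0" --pt "0 0 -0.05 0 0" --pt "0 0 0 0 0" --pt "0 0 0 0 0"

```text
t: 10.85
ee_pos: [0.5573, 0.2158, 0.0729]
orientation: [[0.589, 0.808, 0.001], [0.808, -0.589, -0.001], [0.0, 0.002, -1.0]]
force: [9.7, -5.0, -3.9]
width: 0.0004
grip_force: 5.0
```

It resists with 11 N, well over the 3 N needed to move the gate, so this is the stop. I'll back off, lift clear and look.

Emit:
play_rows --pt "0 0 0.2 0 0" --pt "0 0 0.3 0 0" --pt "0 0 0 -0.8 0" --pt "0 0 0 -1 0" --pt "0 0 0 -1 0" --pt "0 0 0 0 0" --pt "0 0 0 0 0"

```text
t: 11.55
ee_pos: [0.5731, 0.2048, 0.1858]
orientation: [[0.588, 0.809, 0.002], [0.809, -0.588, 0.001], [0.001, 0.001, -1.0]]
force: [0.0, 0.5, 0.2]
width: 0.0003
grip_force: 0.0
```

```bash
python3 - <<'E'
from h import *
o=get_obs();print(o["t"],o["ee_pos"],o["force"])
c=read_camera("wrist");cv2.imwrite("pics/w6.png",c["color"])
d=np.array([.5835,.812,0]);n=np.array([-.812,.5835,0]);S=np.array([.6465,.1236,0])
for y in(.105,.14,.15):print("knob",y,proj(c,S+.022*d+y*n+[0,0,.1]))
print("button",proj(c,S-.024*d+[0,0,.057]))
E
```

```text
11.55 [0.57314489 0.20483646 0.1857674 ] [0.01663746 0.54071787 0.18074354]
knob 0.105 (np.float64(318.84242297411106), np.float64(250.50653478690478))
knob 0.14 (np.float64(257.1193471072307), np.float64(250.88302091803274))
knob 0.15 (np.float64(239.58025446712614), np.float64(250.9830044221725))
button (np.float64(467.31213087823016), np.float64(292.4210821403278))
```

View pics/w6.png

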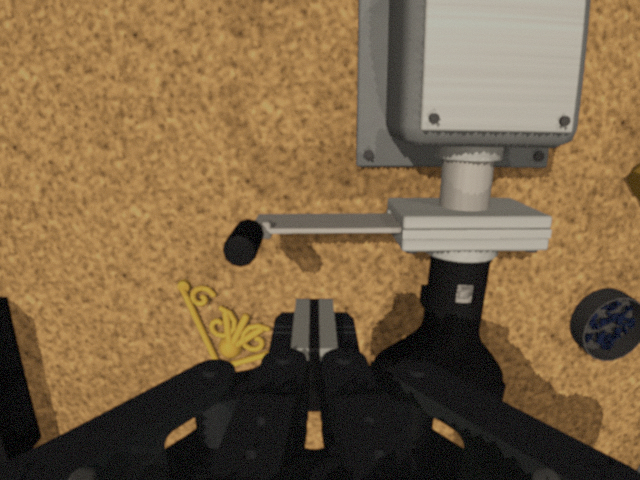

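The knob top is at (240,250), which matches the fully open position. The button is still out at (464,293), the neck is against the collar and the arm touches nothing, so I'll hand the job in.

```bash
python3 -c "from station import sign_off;print(sign_off())"
```

```text
the job is handed in; nothing more can be done
None
```

The nozzle is locked home on the stub with its spring button up, the blast gate was then drawn fully open to its stop, no bystander was touched, and the job is handed in.

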